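# Vent the vacuum clamp under the finished rail

### The job

The moulded rail is finished, so break the vacuum on the clamp it lies on: pull that clamp's red knob up all the way until it snaps out to its stop, leave it out for about a second, then push it fully back in and let go. Leave the black-knobbed clamp's valve alone and do not shift the rail.

Things in the scene. Friction and masses are not known exactly. Their poses are not given: they have to be found in the camera images.
- red_knob_grip (a point): centre of the red knob's upright round cap, 34 mm across, 28 mm tall; 100 mm above the bench when in, rides with the knob. Below it a thin stem, then a grey valve block 64 x 64 mm, top 66 mm (steel collar 70 mm) above the bench. The block is on the robot's end of a bolted base plate 210 x 110 mm, placed and turned anew each time (yaw given); the suction pad is 117 mm beyond the knob.
- red_knob (a joint): red knob's travel straight up, m: 0 fully in, 0.030 fully out (hard stops). An over-centre detent holds it at either end: about 3 to 5 N starts it out of an end; past half-way it snaps on to the other end. Starts in.
- black_knob (a joint): the same for the black knob of the other, identical clamp, whose pad is empty and which stands about 0.25 to 0.55 m to the left or right of the red one. It starts in and must stay in.
- rail_center (a point): centre of the loose moulded beech rail lying flat across the suction pad of the red-knobbed clamp: 270 mm long (y axis), 85 mm wide, 22 mm thick plus a 4 mm bead; its centre is 46 mm and its top 61 mm above the bench, lower than the valve block.

How it is judged:
On the way:
1. the red knob is pulled out to its stop and stays out for a moment (value of joint red_knob above 0.025 m), for 0.3 s.
At the end, for the whole second after the job is handed in: the red knob is back in (within 4 mm of fully in) after having been out to its stop (beyond 25 mm for at least 0.3 s), the black knob is in (within 4 mm), and the rail lies within 20 mm of where it was (value of joint each of red_knob, black_knob below 0.004 m and distance of rail_center from where it was at the start of the episode below 0.02 m); the robot touches nothing.
It fails at once if the black knob is pulled out by more than 8 mm (value of joint black_knob above 0.008 m).
It fails at once if the rail is shifted by more than 20 mm (distance of rail_center from where it was at the start of the episode above 0.02 m).
It also fails if it takes over 35 s, if anything falls off the work surface, if the arm or the gripper's body presses on something with over 40 N, if the wrist force passes 120 N, or if a joint passes its speed limit or range.

### The arm

A 7-joint arm with a two-finger parallel gripper is mounted at the origin on the work surface. World frame = base frame: x ahead of the robot, y to its left, z up, the work surface at z = 0. Lengths are in m, angles in rad, forces in N, time in s.
With the tool pointing down it reaches from about 0.4 to 0.85 m from the base axis. Payload 10.4 kg.
Tool frame: the origin (TCP) lies midway between the tips of the shut fingers; the grasp point (between the pads) lies 19 mm behind it (r.grasp_offset is the distance from the TCP to the grasp point, in m); x points along the fingers, y is the direction in which the jaws open and shut, and the axes are right-handed (so a half turn about x gives the same grasp; the last joint's range is limited). The gripper opens to 87 mm and grips with 3 to 60 N. Pads are 19 mm wide; open, the fingers measure 117 mm over their backs; the gripper's body (75 mm by 190 mm) begins 51 mm behind the grasp point.
Start: joints at [1.322, 0.332, -0.065, 1.46, 0.022, 1.35, -0.088], TCP at [0.14, -0.609, 0.223] pointing down, gripper open.
Joint ranges: [-2.6, 2.6], [-0.5, 2.12], [-1.47, 1.34], [0.16, 2.42], [-1.27, 4.41], [0.06, 2.06], [-2.6, 2.6]. Speed limits (rad/s): [2.22, 2.22, 2.79, 2.79, 3.14, 3.14, 3.14].

### API

Orientations are given as a unit quaternion [x, y, z, w].
In Python, from bench import r, vision, close_job gives the robot as it stands. The module is installed in compiled form; this text tells all that it offers.
- The arm moves only by the shell command python3 -m pendant 'ROWS' [OPENING] [FORCE]. ROWS is text: rows parted by semicolons, each of 6 numbers parted by spaces: the shift along the tool's x, y, z in units of 0.25 m (1.0 is 0.25 m), then the turn, a rotation vector about the tool's x, y, z in units of 1.5 rad (1.0 is 1.5 rad). A call has 1 to 8 rows; each row is the pose to reach, as a shift and turn from the pose commanded when the call began, along the tool's axes at that moment; what a row does not reach only later rows make up. A row lasts 1/10 s, in which the tool goes at most 50 mm and 8.59 degrees, less where a joint would pass 70% of its speed; a pose out of reach is approached as far as the arm can. A call with a number of a shift or a turn outside -1 to 1 is refused whole. A call with a gripper value outside its range is refused whole. OPENING is the gripper command: -1 is shut, 1 is fully open, values between are in proportion, set as the call begins (- or left out, the last holds). The fingers move at their own pace and stop on an object; FORCE is the grip in N (left out, the last holds). Time passes only in rows, so rows that repeat a pose let the fingers close. It gives the time, the measured TCP pose, the force and the opening at its end, in the units of the state.
- r.read_state(): the state, without advancing time (a new reading comes with each control period).
- vision.camera(name): name is "scene" or "top"; returns (picture, depth): 400x640x3 uint8, blue, green, red; 400x640 float32, m along the optical axis (not along the pixel's ray), 0 where there is no reading.
- vision.get_calibration(name): a dict with "camera_matrix" (3x3 intrinsics, pixels), "rvec" (rotation vector, rad) and "tvec" (3), from world to camera coordinates, as OpenCV has them. Camera axes: x right, y down, z forward; pixel columns grow to the right and rows downward; lengths in m; the calibration is good to about 2 mm. A picture is of the moment at which its call begins. get_calibration takes no time and is no camera call.
- close_job(): hands the job in, once; it reports no verdict.
The state is a dict: "time": time; "joint_positions": joint angles; "joint_vel": joint speeds; "joint_torque": joint torques, N m; "ee_pos": TCP position; "eef_rot": TCP orientation; "ft_force": force on the tool from outside, world axes, zero at the start; "torque": the same for the moment, N m; "width": finger opening in m.
Only numpy, scipy, OpenCV 4.12 (cv2) and the standard library are available. Lean on these libraries where they do the work, as an engineer would, in place of code of your own. Each camera call takes 0.05 s, during which the arm holds its last target. There are 200 camera calls.

## Working session

There is one attempt and no reset: what is moved stays moved. The work goes in short steps, Python scripts to look and compute and a shell command to move; the robot and the scene stay as the last step left them, time stands still between calls to the robot, and variables do not carry over. Pictures are saved under pics/ and viewed, about 8 in all and at most 12, crops included, and the job is handed in when it is done.

```bash
mkdir -p pics; cat > h.py <<'E'
import numpy as np, cv2
from bench import r, vision
from scipy.spatial.transform import Rotation as R
def cal(n):
    c=vision.get_calibration(n); K=np.array(c["camera_matrix"],float); M,_=cv2.Rodrigues(np.array(c["rvec"],float)); return K,M,np.array(c["tvec"],float).ravel()
def pts(n,uv,d):
    K,M,t=cal(n); uv=np.atleast_2d(uv).astype(float); d=np.ravel(d)
    p=np.c_[(uv[:,0]-K[0,2])/K[0,0]*d,(uv[:,1]-K[1,2])/K[1,1]*d,d]; return (p-t)@M
def plane(n,uv,z):
    K,M,t=cal(n); C=-M.T@t; v=M.T@np.array([(uv[0]-K[0,2])/K[0,0],(uv[1]-K[1,2])/K[1,1],1]); return C+v*(z-C[2])/v[2]
def red(img):
    h=cv2.cvtColor(img,cv2.COLOR_BGR2HSV); return (((h[...,0]<8)|(h[...,0]>172))&(h[...,1]>140)&(h[...,2]>60)).astype(np.uint8)
E
python3 - <<'E'
from h import *
s=r.read_state(); print({k:np.round(v,3) for k,v in s.items()}, r.grasp_offset); print(R.from_quat(s["eef_rot"]).as_matrix().round(3))
for n in("top","scene"):
    im,d=vision.camera(n); cv2.imwrite(f"pics/{n}0.png",im); np.save(n+"d.npy",d)
    k,l,st,c=cv2.connectedComponentsWithStats(red(im))
    for i in range(1,k):
        if st[i,4]>15:
            v,u=np.nonzero(l==i); dd=d[v,u]; g=dd>0; P=pts(n,np.c_[u,v][g],dd[g])
            print(n,st[i],c[i].round(1),np.median(P,0).round(3),P[:,2].max().round(3),plane(n,c[i],.114).round(3))
E
```

```text
{'time': np.float64(0.0), 'joint_positions': array([ 1.322,  0.333, -0.065,  1.461,  0.022,  1.35 , -0.089]), 'joint_vel': array([-0.002, -0.   , -0.001, -0.   ,  0.001,  0.   ,  0.001]), 'joint_torque': array([-1.0000e-03, -6.2326e+01,  2.4000e-02, -3.8990e+01, -6.1000e-02,
        4.0000e-02,  0.0000e+00]), 'ee_pos': array([ 0.14 , -0.609,  0.222]), 'eef_rot': array([-0.703, -0.08 ,  0.703, -0.079]), 'ft_force': array([-0.263, -0.063, -0.181]), 'torque': array([ 0.017, -0.028, -0.016]), 'width': np.float64(0.087)} 0.0187
[[-0.     0.224 -0.975]
 [ 0.001 -0.975 -0.224]
 [-1.    -0.001  0.   ]]
top [441 231  20  18 275] [450.8 239.3] [ 0.523 -0.22   0.112] 0.116 [ 0.522 -0.219  0.114]
scene [190 216  18  20 293] [198.7 224.8] [ 0.533 -0.225  0.113] 0.117 [ 0.534 -0.225  0.114]
```

View pics/top0.png

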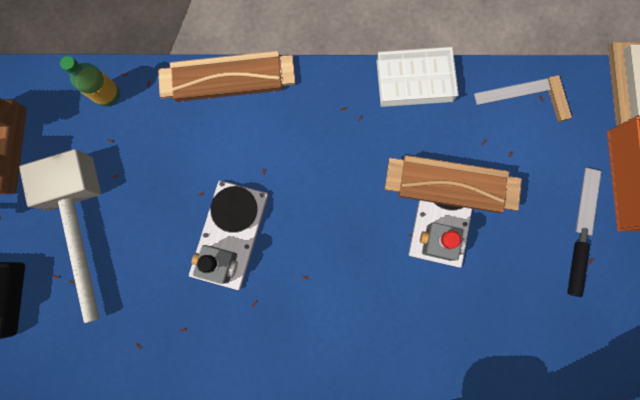

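View pics/scene0.png

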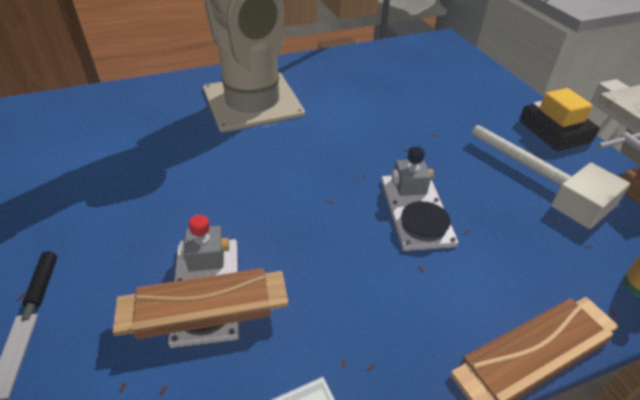

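Top view: red knob at (451,239), rail lying across its pad beyond it (453,184), black clamp on the left (206,264). The scene view agrees. The two knob estimates match, near (0.524, -0.221), at the right height. The current jaw direction runs roughly along the rail, so no turn is needed. I'll move above the knob at the present height.

```bash
python3 -m pendant '0 -0.587 -0.921 0 0 0;0 -0.587 -0.921 0 0 0;0 -0.587 -0.921 0 0 0;0 -0.587 -0.921 0 0 0;0 -0.587 -0.921 0 0 0;0 -0.587 -0.921 0 0 0;0 -0.587 -0.921 0 0 0' 1 30; python3 -m pendant '0 -0.587 -0.921 0 0 0;0 -0.587 -0.921 0 0 0;0 -0.587 -0.921 0 0 0;0 -0.587 -0.921 0 0 0;0 -0.587 -0.921 0 0 0;0 -0.587 -0.921 0 0 0;0 -0.587 -0.921 0 0 0;0 -0.587 -0.921 0 0 0'
cat > look.py <<'E'
import sys
from h import *
s=r.read_state(); M=R.from_quat(s["eef_rot"]).as_matrix(); print(s["time"],s["ee_pos"].round(4),s["ft_force"].round(1),s["width"]); print(M.round(3))
for n in("top","scene"):
    im,d=vision.camera(n); m=red(im); v,u=np.nonzero(m)
    if len(u)>15:
        dd=d[v,u]; g=dd>0; P=pts(n,np.c_[u,v][g],dd[g]); print(n,len(u),np.median(P,0).round(3),np.percentile(P,[3,97],axis=0).round(3).tolist())
    if len(sys.argv)>1:
        K,A,t=cal(n); q=A@(np.array([.53,-.22,.1]))+t; q=K@q; a,b=int(q[0]/q[2]),int(q[1]/q[2])
        c=cv2.resize(im[max(b-75,0):b+75,max(a-65,0):a+65],None,fx=3,fy=3); cv2.imwrite(f"pics/{sys.argv[1]}_{n}.png",c)
        out=c if n=="top" else np.hstack([out,c])
if len(sys.argv)>1: cv2.imwrite(f"pics/{sys.argv[1]}.png",out)
E
python3 look.py a
```

```text
time: 0.8
ee_pos: [0.3346, -0.4112, 0.2225]
eef_rot: [0.703, 0.082, -0.702, 0.082]
ft_force: [-0.6, -0.3, 0.7]
width: 0.0872
time: 1.6
ee_pos: [0.5225, -0.221, 0.2221]
eef_rot: [-0.702, -0.079, 0.703, -0.08]
ft_force: [-0.6, 0.0, -0.4]
width: 0.0869
1.6 [ 0.5225 -0.221   0.2221] [-0.6  0.  -0.4] 0.08690694805170773
[[-0.001  0.223 -0.975]
 [-0.    -0.975 -0.223]
 [-1.    -0.     0.001]]
scene 291 [ 0.533 -0.225  0.113] [[0.516, -0.238, 0.097], [0.54, -0.212, 0.117]]
```

```bash
python3 -m pendant '0.2 0 0 0 0 0;0.36 0 0 0 0 0;0.46 0 0 0 0 0;0.52 0 0 0 0 0;0.555 0 0 0 0 0;0.555 0 0 0 0 0;0.555 0 0 0 0 0'; python3 look.py b
```

```text
time: 2.4
ee_pos: [0.5237, -0.2206, 0.0851]
eef_rot: [0.703, 0.079, -0.702, 0.08]
ft_force: [0.5, 0.8, 1.2]
width: 0.087
2.4 [ 0.5237 -0.2206  0.0851] [0.5 0.8 1.2] 0.08695238166177888
[[ 0.002  0.223 -0.975]
 [-0.001 -0.975 -0.223]
 [-1.     0.001 -0.001]]
scene 287 [ 0.533 -0.225  0.113] [[0.516, -0.238, 0.096], [0.54, -0.212, 0.117]]
```

View pics/b.png

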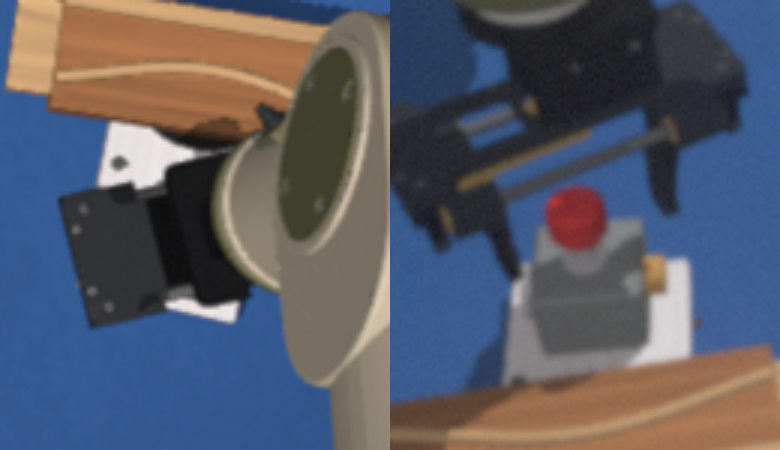

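The crop shows the fingers straddling the cap, which is at (577,218), with tips near (512,270) and (668,205) and clear of the block and rail. The cap sits a few mm towards -y, so I'll nudge 2 mm that way and close.

```bash
python3 -m pendant '0.006 0.01 0 0 0 0;0.006 0.01 0 0 0 0;0.006 0.01 0 0 0 0;0.006 0.01 0 0 0 0;0.006 0.01 0 0 0 0;0.006 0.01 0 0 0 0;0.006 0.01 0 0 0 0;0.006 0.01 0 0 0 0' -1 20;  python3 -m pendant '0 0 0 0 0 0;0 0 0 0 0 0;0 0 0 0 0 0;0 0 0 0 0 0'
```

```text
time: 3.3
ee_pos: [0.5241, -0.2248, 0.0827]
eef_rot: [0.703, 0.078, -0.702, 0.08]
ft_force: [3.2, -2.9, -3.6]
width: 0.0333
time: 3.7
ee_pos: [0.5241, -0.2247, 0.0827]
eef_rot: [0.703, 0.078, -0.702, 0.08]
ft_force: [4.1, -6.7, -2.8]
width: 0.0333
```

Width 33.3 mm is the cap's 34 mm, so I have it. Pulling up 30 mm in steps.

```bash
python3 -m pendant '-0.02 0.008 0 0 0 0;-0.04 0.008 0 0 0 0;-0.06 0.008 0 0 0 0;-0.08 0.008 0 0 0 0;-0.1 0.008 0 0 0 0;-0.112 0.008 0 0 0 0;-0.12 0.008 0 0 0 0;-0.12 0.008 0 0 0 0'; python3 look.py c
```

```text
time: 4.5
ee_pos: [0.5241, -0.2247, 0.1124]
eef_rot: [0.703, 0.079, -0.703, 0.08]
ft_force: [1.1, -5.0, -0.2]
width: 0.033
4.5 [ 0.5241 -0.2247  0.1124] [ 1.1 -5.  -0.2] 0.0330007054927354
[[ 0.     0.224 -0.975]
 [-0.001 -0.975 -0.224]
 [-1.     0.001 -0.   ]]
scene 307 [ 0.534 -0.225  0.143] [[0.517, -0.238, 0.126], [0.54, -0.211, 0.146]]
```

View pics/c.png

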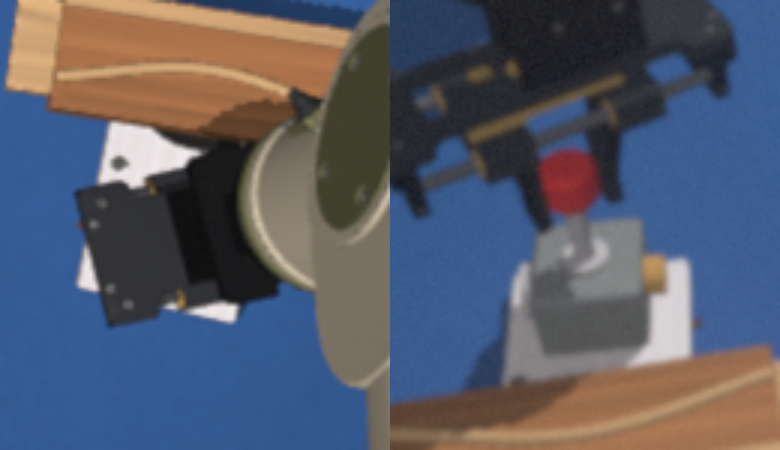

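The crop shows the red cap raised at (570,182) with its stem exposed. It rose 0.113 → 0.143 m, the full 30 mm, and the rail is unchanged. Hold about 1 s, then push back in.

```bash
python3 -m pendant '-0.003 0 0 0 0 0;-0.003 0 0 0 0 0;-0.003 0 0 0 0 0;-0.003 0 0 0 0 0;-0.003 0 0 0 0 0;-0.003 0 0 0 0 0;-0.003 0 0 0 0 0;-0.003 0 0 0 0 0'; python3 -m pendant '0 0 0 0 0 0;0 0 0 0 0 0;0 0 0 0 0 0;0 0 0 0 0 0'; python3 -m pendant '0.02 0 0 0 0 0;0.04 0 0 0 0 0;0.06 0 0 0 0 0;0.08 0 0 0 0 0;0.1 0 0 0 0 0;0.116 0 0 0 0 0;0.125 0 0 0 0 0;0.128 0 0 0 0 0'; python3 look.py
```

```text
time: 5.4
ee_pos: [0.524, -0.2247, 0.1125]
eef_rot: [-0.703, -0.079, 0.703, -0.08]
ft_force: [3.7, -6.0, -5.0]
width: 0.0333
time: 5.8
ee_pos: [0.524, -0.2247, 0.1125]
eef_rot: [0.703, 0.08, -0.703, 0.08]
ft_force: [3.8, -5.4, -5.0]
width: 0.0332
time: 6.6
ee_pos: [0.5244, -0.2248, 0.0821]
eef_rot: [0.703, 0.079, -0.702, 0.08]
ft_force: [-7.0, -3.1, 19.1]
width: 0.0333
6.6 [ 0.5244 -0.2248  0.0821] [-7.  -3.1 19.1] 0.03326131353370934
[[ 0.001  0.224 -0.975]
 [-0.001 -0.975 -0.224]
 [-1.     0.001 -0.   ]]
scene 293 [ 0.533 -0.225  0.113] [[0.516, -0.238, 0.096], [0.539, -0.211, 0.117]]
```

Fully in (0.113 m), pressing 19 N on the stop. Ease off slightly, open, then raise.

```bash
python3 -m pendant '-0.006 0 0 0 0 0;-0.006 0 0 0 0 0;-0.006 0 0 0 0 0;-0.006 0 0 0 0 0;-0.006 0 0 0 0 0;-0.006 0 0 0 0 0;-0.006 0 0 0 0 0;-0.006 0 0 0 0 0' 1; python3 look.py; python3 -m pendant '-0.05 0 0 0 0 0;-0.15 0 0 0 0 0;-0.3 0 0 0 0 0;-0.45 0 0 0 0 0;-0.55 0 0 0 0 0;-0.6 0 0 0 0 0;-0.6 0 0 0 0 0;-0.6 0 0 0 0 0'; python3 -m pendant '0 0.5 0.8 0 0 0;0 0.5 0.8 0 0 0;0 0.5 0.8 0 0 0;0 0.5 0.8 0 0 0;0 0.5 0.8 0 0 0;0 0.5 0.8 0 0 0;0 0.5 0.8 0 0 0;0 0.5 0.8 0 0 0'; python3 look.py d; python3 - <<'E'
from h import *
for n in("top","scene"):
    im,d=vision.camera(n); d0=np.load(n+"d.npy"); i0=cv2.imread(f"pics/{n}0.png")
    print(n,"shift, rail crop:",[np.round(cv2.phaseCorrelate(cv2.cvtColor(i0,6)[a:b,c:e].astype(np.float32),cv2.cvtColor(im,6)[a:b,c:e].astype(np.float32)),2) if 0 else cv2.absdiff(i0,im)[a:b,c:e].mean().round(2) for a,b,c,e in ([(150,215,380,525),(175,295,185,272)] if n=="top" else [(265,345,110,290),(140,255,375,460)])])
E
```

```text
time: 7.5
ee_pos: [0.5241, -0.2244, 0.0825]
eef_rot: [0.703, 0.08, -0.703, 0.08]
ft_force: [0.7, -0.0, -0.1]
width: 0.0846
7.5 [ 0.5241 -0.2244  0.0825] [ 0.7 -0.  -0.1] 0.08464771904563846
[[ 0.     0.224 -0.975]
 [-0.    -0.975 -0.224]
 [-1.     0.    -0.   ]]
scene 285 [ 0.533 -0.225  0.113] [[0.516, -0.238, 0.096], [0.54, -0.212, 0.116]]
time: 8.4
ee_pos: [0.5236, -0.2243, 0.2315]
eef_rot: [-0.702, -0.08, 0.703, -0.079]
ft_force: [0.1, 0.2, -0.4]
width: 0.0869
time: 9.2
ee_pos: [0.3579, -0.3897, 0.2316]
eef_rot: [-0.702, -0.081, 0.703, -0.08]
ft_force: [0.1, 0.4, 0.2]
width: 0.0874
9.2 [ 0.3579 -0.3897  0.2316] [0.1 0.4 0.2] 0.08735599984571579
[[-0.001  0.226 -0.974]
 [ 0.002 -0.974 -0.226]
 [-1.    -0.002  0.   ]]
top 279 [ 0.523 -0.22   0.112] [[0.508, -0.237, 0.102], [0.537, -0.206, 0.115]]
scene 293 [ 0.533 -0.225  0.113] [[0.515, -0.238, 0.097], [0.539, -0.211, 0.117]]
top shift, rail crop: [np.float64(0.49), np.float64(0.56)]
scene shift, rail crop: [np.float64(1.67), np.float64(1.81)]
```

View pics/d.png

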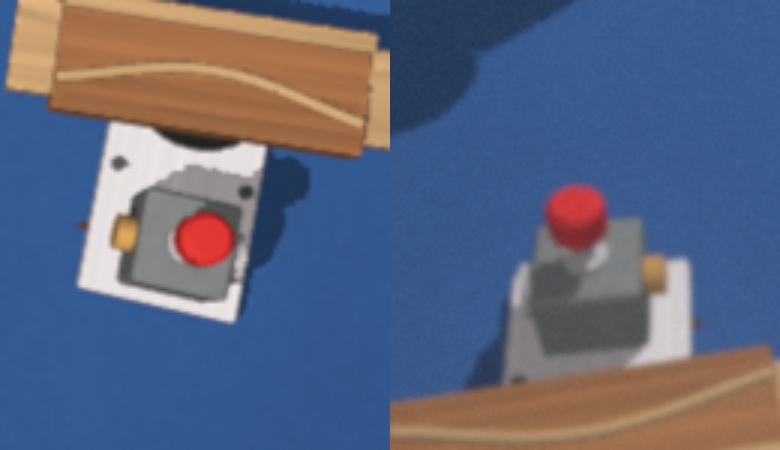

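The red cap is back down, at (577,215) in the crop as at the start. Image differences over the rail and the black clamp are at noise level, and the gripper is free and clear.

```bash
python3 -c "
from bench import close_job
print(close_job())"
```

```text
the job is handed in; nothing more can be done
None
```

The red knob was pulled out to its stop, held out for over a second, pushed fully back in and released. I handed the job in at about 9 s, and no verdict was reported.

- **Knob:** the cap measured 0.113 m high before, 0.143 m when out (the full 30 mm), and 0.113 m again after release. Pushing it in registered about 19 N at the wrist.
- **Rail and black clamp:** image differences from the start over the rail and over the black clamp were at noise level in both cameras, so neither appears to have moved.
- **Robot:** the gripper is open and clear of everything, with wrist force near zero.
- **Disagreement:** the two cameras placed the knob about 5 mm apart in y. The grip settled at y = -0.225 m, which matched the scene camera.

No check failed.

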